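# Push the row of vial carriers home and start the sampler

### The job

With the fingertips, push the row of four vial carriers along the feed track as one train until the first is hard against the end stop and they all touch; then press the green start button on the reading head fully down and let go. Do not pick up or tip any carrier, do not press the button before the row is home, and leave the beaker, the jar and the spare carrier alone.

Things in the scene. Friction and masses are not known exactly. Their poses are not given: they have to be found in the camera images.
- track: sampler feed track fixed to the bench: aluminium strip 420 mm long, 70 mm wide, its floor 12 mm above the bench, running from x = -190 mm (open end, where the row starts) to +230 mm, under the head. Two dark guide bars along it, 43 mm apart inside, tops 12 mm above the floor. Origin: bench height, on the centre line; x = feed direction, z up
- head: white reading head, fixed astride the track at a place that varies: 70 mm long, 90 mm wide, 75 mm high, green start button on top. Its flat front face is the end stop. Origin: bench height, centre line, in that face; x = feed direction (into the head), z up. With the row home the carriers' centres lie at x = -20, -60, -100 and -140 mm; the row starts 70 to 120 mm short of that
- carrier_blue: white square carrier, 40 x 40 mm, block 34 mm high, about 0.12 kg, loose; an amber vial is fixed in it, 16 mm across, its blue cap topping out 57 mm above the carrier's underside. Origin: centre of the underside, z up, x in the feed direction. One of the row of four nearly touching, one behind the other in the track; their order varies
- carrier_red: white square carrier, 40 x 40 mm, block 34 mm high, about 0.12 kg, loose; an amber vial is fixed in it, 16 mm across, its red cap topping out 57 mm above the carrier's underside. Origin: centre of the underside, z up, x in the feed direction. One of the row of four nearly touching, one behind the other in the track; their order varies
- carrier_yellow: white square carrier, 40 x 40 mm, block 34 mm high, about 0.12 kg, loose; an amber vial is fixed in it, 16 mm across, its yellow cap topping out 57 mm above the carrier's underside. Origin: centre of the underside, z up, x in the feed direction. One of the row of four nearly touching, one behind the other in the track; their order varies
- carrier_black: white square carrier, 40 x 40 mm, block 34 mm high, about 0.12 kg, loose; an amber vial is fixed in it, 16 mm across, its black cap topping out 57 mm above the carrier's underside. Origin: centre of the underside, z up, x in the feed direction. One of the row of four nearly touching, one behind the other in the track; their order varies
- start_top (a point): centre of the top of the green round start button, 32 mm across, on a black housing on the reading head; it faces up
- start (a joint): travel of the start button in m: 0 = up, 0.006 = fully down (about 5 N, springs back)
- beaker: glass beaker, 60 mm across, 75 mm high, loose on the bench beside the track; origin: centre of its underside
- jar: white jar with a blue cap, 52 mm across, 75 mm high, loose on the bench beside the track; origin: centre of its underside
- spare: empty white spare carrier without a vial, 40 x 40 x 34 mm, loose on the bench beside the track; origin: centre of its underside
Things that resemble listed ones, but are neither listed nor needed, are in the scene too. Of the things like the head, leave any that is pink or yellow; of the rest the larger one is meant.

How it is judged:
By the outcome, as a careful person would: the job done as asked, in the order asked, and still so for the second after the job is handed in, with the robot touching nothing.
It also fails if it takes over 42 s, if anything falls off the work surface, if the arm or the gripper's body presses on something with over 40 N, if the wrist force passes 120 N, or if a joint passes its speed limit or range.

### The arm

A 7-joint arm with a two-finger parallel gripper is mounted at the origin on the work surface. World frame = base frame: x ahead of the robot, y to its left, z up, the work surface at z = 0. Lengths are in m, angles in rad, forces in N, time in s.
With the tool pointing down it reaches from about 0.425 to 0.925 m from the base axis. Payload 6.8 kg.
Tool frame: the origin (TCP) lies midway between the tips of the shut fingers; the grasp point (between the pads) lies 19 mm behind it; x points along the fingers, y is the direction in which the jaws open and shut, and the axes are right-handed (so a half turn about x gives the same grasp; the last joint's range is limited). The gripper opens to 85 mm and grips with 20 to 120 N. Pads are 22 mm wide; open, the fingers measure 114 mm over their backs; the gripper's body (76 mm by 85 mm) begins 54 mm behind the grasp point. The pads swing forward as they close: fully open they stand 13 mm farther back than shut.
Start: joints at [1.02, 0.477, 0.022, 1.555, -0.011, 1.109, -0.083], TCP at [0.289, -0.61, 0.231] pointing down, gripper open.
Joint ranges: [-2.96, 2.96], [-0.34, 2.1], [-1.41, 1.46], [0.24, 2.44], [-1.37, 4.51], [0.17, 1.92], [-2.96, 2.96]. Speed limits (rad/s): [2.39, 2.39, 3.14, 3.14, 3.14, 3.14, 3.14].

### API

Orientations are given as a rotation vector (axis times angle).
In Python, from bench import r, viewer, nets gives the robot as it stands.
- The arm moves only by the shell command python3 -m pendant 'ROWS' [FORCE]. ROWS is JSON, one flat list of numbers, 5 for each row, row after row: the finger opening in mm, from 0 to 85.4, then the shift along the tool's x, y, z in mm, then the turn about the tool's x in rad. A call has 1 to 20 rows; each row shifts and turns the commanded pose from where the row before left it, along the tool's axes as they then stand; what a row does not reach is not made up. A row lasts 1/8 s, in which the tool goes at most 62.5 mm and 10.7 degrees, less where a joint would pass 70% of its speed; a pose out of reach is approached as far as the arm can. A call with a gripper value outside its range is refused whole. The fingers move at their own pace and stop on an object; FORCE is the grip in N (left out, the last holds). Time passes only in rows, so rows that do not move let the fingers close. It gives the time, the measured TCP pose, the force and the opening at its end, in the units of the state.
- r.get_obs(): the state, without advancing time (a new reading comes with each control period).
- viewer.grab_frame(name): name is "scene" or "side" or "wrist"; returns (picture, depth): 400x640x3 uint8, red, green, blue; 400x640 float32, m along the optical axis (not along the pixel's ray), 0 where there is no reading.
- viewer.calibration(name): a dict with "mtx" (3x3 intrinsics, pixels), "world_to_cam" (4x4, takes a point from world to camera coordinates). Camera axes: x right, y up, looking along -z (the intrinsics and any distortion apply to the point x, -y, -z); pixel columns grow to the right and rows downward; lengths in m; the calibration is good to about 2 mm. A picture is of the moment at which its call begins: read the wrist's pose just before it. calibration takes no time and is no camera call; for the wrist camera it gives the pose at the moment of the call.
- r.hand_in(): hands the job in, once; it reports no verdict.
Trained networks look in the newest picture that a camera, given by its name, has taken for a name from the list of things; names that differ only in an ending like _2 or _b are one class to them, and where a whole thing is asked for, a point or a joint stands for the part that bears it (a point fixed in the world has none). Each returns a list of dicts, best first, with "score" (0 to 1); they miss things now and then, are a little off and sometimes report something else, mostly with a low value. They report only what shows in the picture. A call takes as long as a camera call. They do not tell look-alikes from the thing itself.
- nets.look_for(name, camera): "location" ([x, y, z] in m, in world coordinates, good to about 4 mm: the middle of the surface that is visible of it).
- nets.silhouettes(name, camera): "mask" (400x640 bool, what is visible of it).
The state is a dict: "clock": time; "joints": joint angles; "qvel": joint speeds; "tau": joint torques, N m; "tcp_pos": TCP position; "orientation": TCP orientation; "contact_force": force on the tool from outside, world axes, zero at the start; "moment": the same for the moment, N m; "grip_width": finger opening in m.
Only numpy, scipy, OpenCV 4.12 (cv2) and the standard library are available. Lean on these libraries where they do the work, as an engineer would, in place of code of your own. Each camera call takes 0.05 s, during which the arm holds its last target. There are 200 camera calls.

## Working session

There is one attempt and no reset: what is moved stays moved. The work goes in short steps, Python scripts to look and compute and a shell command to move; the robot and the scene stay as the last step left them, time stands still between calls to the robot, and variables do not carry over. Pictures are saved under pics/ and viewed, about 8 in all and at most 12, crops included, and the job is handed in when it is done.

```bash
mkdir -p pics; cat > h.py <<'E'
import numpy as np,cv2
from bench import r,viewer,nets
from scipy.spatial.transform import Rotation as R
def snap(c,f):
    im,d=viewer.grab_frame(c); cv2.imwrite('pics/'+f,im[:,:,::-1]); return im,d,viewer.calibration(c)
def w2p(P,cal):
    P=np.atleast_2d(P); c=(cal['world_to_cam']@np.c_[P,np.ones(len(P))].T).T[:,:3]*[1,-1,-1]
    q=(cal['mtx']@c.T).T; return q[:,:2]/q[:,2:]
def p2w(u,v,d,cal):
    ray=np.linalg.inv(cal['mtx'])@np.array([u,v,1])*d
    return (np.linalg.inv(cal['world_to_cam'])@np.r_[ray*[1,-1,-1],1])[:3]
E
python3 - <<'E'
from h import *
np.set_printoptions(precision=3,suppress=True)
o=r.get_obs();print(o['clock'],o['tcp_pos'],R.from_rotvec(o['orientation']).as_matrix())
for c in ['scene','side']:
    im,d,cal=snap(c,c+'1.png')
    print(c,[k for k in cal])
    for n in ['track','head','start_top','carrier_blue','carrier_red','carrier_yellow','carrier_black','beaker','jar','spare']:
        for x in nets.look_for(n,c)[:4]:
            print(c,n,round(x['score'],2),np.array(x['location']),w2p(x['location'],cal)[0].round())
E
```

```text
0.0 [ 0.289 -0.609  0.23 ] [[-0.001  0.428 -0.904]
 [ 0.002 -0.904 -0.428]
 [-1.    -0.002  0.   ]]
scene ['mtx', 'world_to_cam']
scene track 0.84 [ 0.54  -0.029  0.013] [335. 217.]
scene track 0.46 [0.512 0.101 0.047] [397. 172.]
scene head 0.93 [ 0.383 -0.16   0.052] [233. 159.]
scene head 0.78 [ 0.583 -0.147  0.071] [275. 243.]
scene head 0.74 [ 0.602 -0.301  0.071] [174. 290.]
scene head 0.63 [ 0.705 -0.189  0.05 ] [276. 334.]
scene start_top 0.83 [ 0.586 -0.307  0.099] [161. 273.]
scene start_top 0.72 [ 0.563 -0.143  0.099] [272. 222.]
scene start_top 0.56 [ 0.698 -0.195  0.069] [269. 326.]
scene carrier_blue 0.85 [0.511 0.097 0.049] [395. 171.]
scene carrier_red 0.77 [ 0.539 -0.022  0.048] [340. 204.]
scene carrier_yellow 0.79 [0.524 0.023 0.047] [360. 190.]
scene carrier_black 0.76 [0.523 0.062 0.045] [380. 183.]
scene beaker 0.87 [ 0.66  -0.042  0.048] [359. 270.]
scene jar 0.78 [0.646 0.101 0.065] [439. 226.]
scene spare 0.73 [ 0.428 -0.026  0.032] [313. 163.]
side ['mtx', 'world_to_cam']
side track 0.91 [ 0.508 -0.038  0.017] [298. 222.]
side head 0.84 [ 0.565 -0.312  0.077] [422. 303.]
side head 0.79 [ 0.541 -0.163  0.073] [351. 244.]
side head 0.63 [ 0.358 -0.169  0.054] [262. 309.]
side head 0.6 [ 0.675 -0.2    0.052] [420. 229.]
side start_top 0.72 [ 0.556 -0.148  0.092] [353. 228.]
side start_top 0.72 [ 0.364 -0.16   0.069] [261. 299.]
side start_top 0.55 [ 0.521 -0.018  0.045] [298. 204.]
side start_top 0.53 [ 0.577 -0.312  0.096] [430. 294.]
side carrier_blue 0.77 [0.491 0.1   0.047] [255. 173.]
side carrier_red 0.57 [ 0.522 -0.023  0.046] [299. 205.]
side carrier_yellow 0.75 [0.513 0.023 0.041] [283. 194.]
side carrier_yellow 0.39 [0.494 0.099 0.044] [256. 174.]
side carrier_black 0.68 [0.504 0.054 0.045] [271. 185.]
side beaker 0.78 [ 0.663 -0.046  0.052] [363. 180.]
side jar 0.75 [0.624 0.1   0.052] [308. 146.]
side spare 0.6 [ 0.415 -0.032  0.029] [254. 240.]
```

View pics/scene1.png

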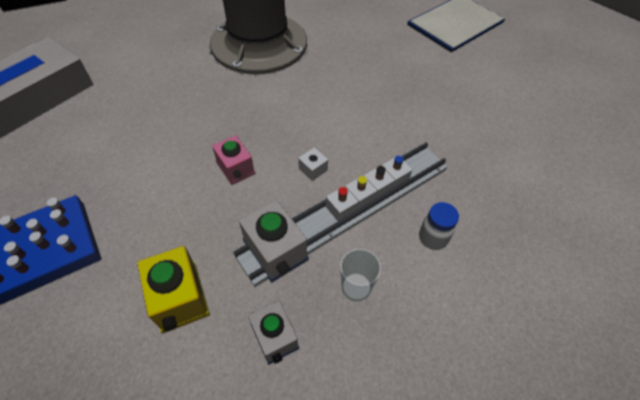

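View pics/side1.png

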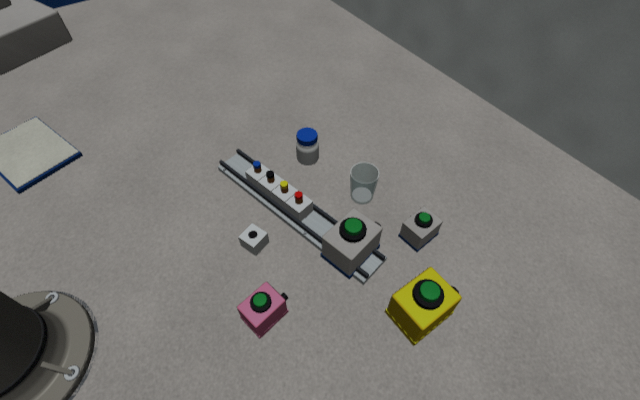

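Heads in the scene view: pink at (233,159), yellow at (174,290), small white at (275,334) and large white at (275,240). The large white one fits: it stands astride the track and is the larger of the two that are neither pink nor yellow. The row reads red, yellow, black, blue, with red nearest the head. Next I'll measure it more precisely and check a crop.

```bash
python3 - <<'E'
from h import *
np.set_printoptions(precision=4,suppress=True)
for c in ['scene','side']:
    im,d,cal=snap(c,c+'2.png')
    if c=='scene': cv2.imwrite('pics/crop.png',cv2.resize(im[130:350,190:470,::-1],None,fx=2.8,fy=2.7))
    v,u=np.mgrid[0:400,0:640]
    ray=np.linalg.inv(cal['mtx'])@np.stack([u.ravel(),v.ravel(),np.ones(u.size)])*d.ravel()
    W=(np.linalg.inv(cal['world_to_cam'])@np.r_[ray*np.array([[1],[-1],[-1]]),np.ones((1,u.size))])[:3].T
    W[d.ravel()==0]=9
    ok=lambda a,b,x0,x1,y0,y1:W[(W[:,2]>a)&(W[:,2]<b)&(W[:,0]>x0)&(W[:,0]<x1)&(W[:,1]>y0)&(W[:,1]<y1)]
    # carrier tops
    for nm,P in [('row top',ok(.040,.052,.46,.57,-.07,.15)),('head top',ok(.069,.081,.47,.66,-.23,-.08)),('btn',ok(.086,.12,.47,.66,-.23,-.08))]:
        rect=cv2.minAreaRect((P[:,:2]*1000).astype(np.float32)); print(c,nm,len(P),P.mean(0),'rect',rect, 'z med',np.median(P[:,2]),P[:,2].max())
    for n in ['carrier_blue','carrier_red','carrier_yellow','carrier_black']:
        m=nets.silhouettes(n,c)
        if m:
            P=W[m[0]['mask'].ravel()]; Q=P[(P[:,2]>.04)&(P[:,2]<.052)];C=P[P[:,2]>.058]
            print(n,len(Q),cv2.minAreaRect((Q[:,:2]*1000).astype(np.float32)),'cap',len(C),np.median(C,0) if len(C) else 0)
E
```

```text
scene row top 1443 [0.5222 0.0396 0.0463] rect ((516.7313842773438, 45.331153869628906), (41.44612121582031, 162.44679260253906), 12.644493103027344) z med 0.046462641874992605 0.05195254481330913
scene head top 1652 [ 0.5674 -0.1464  0.0751] rect ((560.0997924804688, -144.8583984375), (89.94330596923828, 70.30033111572266), 12.514023780822754) z med 0.07518266567198412 0.08082531145718719
scene btn 651 [ 0.5632 -0.1458  0.0924] rect ((559.80859375, -145.47561645507812), (45.71367645263672, 46.26482009887695), 38.20272445678711) z med 0.09222197479819427 0.09992118000445871
carrier_blue 320 ((503.1857604980469, 104.65283203125), (39.799983978271484, 40.74259948730469), 14.464923858642578) cap 85 [0.5052 0.1031 0.0689]
carrier_red 418 ((529.622802734375, -13.536384582519531), (40.9583854675293, 42.36017990112305), 13.686544418334961) cap 95 [ 0.5324 -0.0146  0.0688]
carrier_yellow 371 ((521.4226684570312, 25.32938003540039), (42.52640914916992, 43.02239227294922), 8.989875793457031) cap 93 [0.5236 0.024  0.069 ]
carrier_black 327 ((512.1524658203125, 65.54105377197266), (40.5296707153
[... 557 characters left out ...]
384368896484, 44.065433502197266), 85.7889175415039) z med 0.09475612217441165 0.09934450792650018
carrier_blue 214 ((499.6120910644531, 103.20645141601562), (40.80944061279297, 41.85540008544922), 14.323206901550293) cap 61 [0.4989 0.1008 0.0675]
carrier_red 280 ((526.5455932617188, -14.418523788452148), (40.43186569213867, 40.63568115234375), 13.872130393981934) cap 64 [ 0.5257 -0.0163  0.0674]
carrier_yellow 254 ((517.2649536132812, 24.576980590820312), (40.55491256713867, 43.16129684448242), 13.139677047729492) cap 64 [0.5172 0.0231 0.0675]
carrier_black 224 ((507.6966857910156, 64.45104217529297), (39.684173583984375, 40.90351867675781), 14.458855628967285) cap 56 [0.5074 0.0617 0.0673]
```

View pics/crop.png

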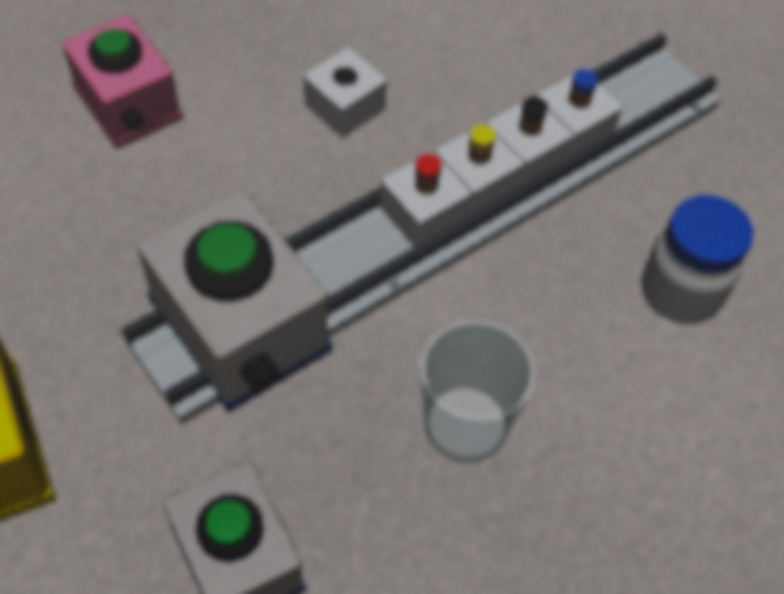

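Crop confirms the large white head astride the track. The row has red in front and blue at the rear, and the gap to the head face is about 79 mm. The feed direction is (0.2215, -0.975). I'll shut the fingers, turn the tool so its z axis lies along the feed, and go behind the row.

```bash
python3 -m pendant '[0,0,0,0,-0.169, 0,0,0,0,-0.169, 0,0,0,0,-0.169, 0,0,0,0,-0.169, 0,0,0,0,-0.169, 0,0,0,0,-0.169, 0,0,0,0,-0.169, 0,0,0,0,-0.169, 0,0,36,-35,0, 0,0,36,-35,0, 0,0,36,-35,0, 0,0,36,-35,0, 0,0,36,-35,0, 0,0,36,-35,0, 0,0,36,-35,0, 0,0,36,-35,0, 0,0,36,-35,0, 0,0,36,-35,0]' 60
python3 -m pendant '[0,0,0,-35,0, 0,0,0,-35,0, 0,0,0,-35,0, 0,0,0,-35,0, 0,0,0,-35,0, 0,0,0,-35,0, 0,0,0,-35,0, 0,0,0,-35,0, 0,0,0,-35,0, 0,0,0,-35,0, 0,0,0,0,0]'
cat > q.py <<'E'
from h import *
np.set_printoptions(precision=4,suppress=True)
u=np.array([.2215,-.9751,0]);c0=np.array([.5148,.045,0]);lat=np.array([.9751,.2215,0])
o=r.get_obs();M=R.from_rotvec(o['orientation']).as_matrix();p=np.array(o['tcp_pos'])
print(o['clock'],p,'along from row centre mm',(p-c0)@u*1e3,'lateral',(p-c0)@lat*1e3,'yaw err deg',np.degrees(np.arcsin(M[:,2]@lat)),'F',o['contact_force'],'w',o['grip_width'])
print(M)
E
python3 q.py
```

```text
clock: 3.85
tcp_pos: [0.5633, -0.1875, 0.2315]
orientation: [1.043, 1.306, -1.043]
contact_force: [-0.2, -1.0, 1.4]
grip_width: 0.0002
clock: 5.22
tcp_pos: [0.484, 0.1557, 0.2318]
orientation: [1.04, 1.309, -1.038]
contact_force: [-0.5, -0.7, 1.0]
grip_width: 0.0001
5.225 [0.484  0.1557 0.2318] along from row centre mm -114.72707978572035 lateral -5.545122043364679 yaw err deg 0.3298091096847784 F [-0.5201 -0.6986  0.9532] w 0.00010237796907510465
[[ 0.0006  0.9739  0.2271]
 [ 0.0013  0.2271 -0.9739]
 [-1.      0.0009 -0.0012]]
```

```bash
python3 -m pendant '[0,40,5,0,0, 0,40,0,0,0, 0,40,0,0,0, 0,40,0,0,0, 0,20,0,0,0, 0,15,0,0,0, 0,10,0,0,0, 0,4,0,0,0, 0,0,0,0,0]'; python3 q.py | head -1
python3 - <<'E'
from h import *
im,d,cal=snap('side','side3.png'); cv2.imwrite('pics/s3.png',cv2.resize(im[90:290,180:440,::-1],None,fx=2.8,fy=2.8))
E
```

```text
clock: 6.35
tcp_pos: [0.49, 0.1537, 0.0226]
orientation: [1.043, 1.306, -1.042]
contact_force: [-0.1, 0.5, -0.5]
grip_width: 0.0003
6.35 [0.49   0.1537 0.0226] along from row centre mm -111.50585711537462 lateral -0.14186152073776895 yaw err deg 0.029363266409371994 F [-0.1082  0.5153 -0.5444] w 0.0003414586319964732
```

View pics/s3.png

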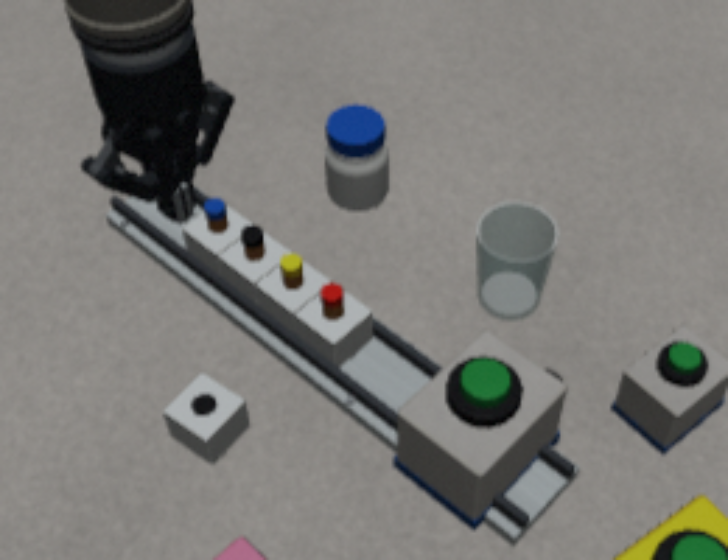

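The closed fingers are in the channel behind the blue carrier, with clear space to the jar and spare. Now I'll push gently.

```bash
python3 -m pendant '[0,0,0,6,0, 0,0,0,6,0, 0,0,0,4,0, 0,0,0,3,0, 0,0,0,5,0, 0,0,0,8,0, 0,0,0,8,0, 0,0,0,8,0, 0,0,0,8,0, 0,0,0,8,0, 0,0,0,8,0, 0,0,0,6,0, 0,0,0,4,0, 0,0,0,3,0]'; python3 q.py | head -1
python3 -m pendant '[0,0,0,2,0, 0,0,0,2,0, 0,0,0,2,0]'; python3 q.py | head -1
```

```text
clock: 8.15
tcp_pos: [0.5086, 0.0708, 0.0224]
orientation: [1.043, 1.307, -1.042]
contact_force: [-1.4, 4.2, 2.7]
grip_width: -0.0001
8.15 [0.5086 0.0708 0.0224] along from row centre mm -26.55458009836203 lateral -0.35546058363370225 yaw err deg 0.04596863776002545 F [-1.3602  4.1634  2.6618] w -5.408314325473827e-05
clock: 8.52
tcp_pos: [0.5098, 0.0653, 0.0224]
orientation: [1.042, 1.307, -1.042]
contact_force: [-0.7, 4.9, 2.8]
grip_width: 0.0002
8.525 [0.5098 0.0653 0.0224] along from row centre mm -20.85479937808291 lateral -0.3639974057956406 yaw err deg 0.06772976362977086 F [-0.6835  4.9274  2.7523] w 0.0001760693967385516
```

Pushing takes about 5 N and the row is moving. I expect the end stop around -13.

```bash
python3 -m pendant '[0,0,0,2,0, 0,0,0,2,0, 0,0,0,1,0]'; 
python3 -m pendant '[0,0,0,1,0, 0,0,0,1,0]';python3 -m pendant '[0,0,0,1,0, 0,0,0,0,0]'; python3 q.py | head -1
```

```text
clock: 8.9
tcp_pos: [0.5109, 0.0603, 0.0223]
orientation: [1.043, 1.307, -1.042]
contact_force: [-1.1, 5.5, 1.1]
grip_width: -0.0
clock: 9.15
tcp_pos: [0.5114, 0.0585, 0.0224]
orientation: [1.043, 1.307, -1.042]
contact_force: [-1.4, 4.6, 2.4]
grip_width: -0.0003
clock: 9.4
tcp_pos: [0.5116, 0.0574, 0.0224]
orientation: [1.042, 1.307, -1.042]
contact_force: [-1.0, 4.8, 3.2]
grip_width: -0.0001
9.4 [0.5116 0.0574 0.0224] along from row centre mm -12.75265621900176 lateral -0.3513397043015116 yaw err deg 0.059422658996435514 F [-0.99    4.7502  3.245 ] w -5.3820855808976396e-05
```

```bash
for i in 1 2 3; do python3 -m pendant '[0,0,0,1,0, 0,0,0,1,0]' | grep -E 'tcp|force'; done
```

```text
tcp_pos: [0.5119, 0.0561, 0.0224]
contact_force: [-1.5, 8.7, 2.6]
tcp_pos: [0.5119, 0.056, 0.0224]
contact_force: [-4.0, 11.7, 1.8]
tcp_pos: [0.5119, 0.056, 0.0224]
contact_force: [-5.9, 17.9, 3.3]
```

The TCP has stopped and the force rose to 18 N, so the row is hard against the stop. I'll back off, rise and look.

```bash
python3 -m pendant '[0,0,0,-2,0, 0,0,0,-3,0, 0,0,0,-5,0, 0,0,0,-10,0, 0,0,0,-15,0, 0,-30,0,0,0, 0,-40,0,0,0, 0,-40,0,0,0, 0,-40,0,0,0, 0,0,0,0,0]'; python3 q.py | head -1
python3 - <<'E'
from h import *
np.set_printoptions(precision=4,suppress=True)
u=np.array([.2215,-.9751,0]);c0=np.array([.5584,-.1453,0])
for c in ['side','scene']:
    im,d,cal=snap(c,c+'4.png')
    if c=='side':cv2.imwrite('pics/s4.png',cv2.resize(im[90:290,180:440,::-1],None,fx=2.8,fy=2.8))
    v,uu=np.mgrid[0:400,0:640]
    ray=np.linalg.inv(cal['mtx'])@np.stack([uu.ravel(),v.ravel(),np.ones(uu.size)])*d.ravel()
    W=(np.linalg.inv(cal['world_to_cam'])@np.r_[ray*np.array([[1],[-1],[-1]]),np.ones((1,uu.size))])[:3].T
    W[d.ravel()==0]=9
    for n in ['carrier_red','carrier_yellow','carrier_black','carrier_blue','start_top']:
        for m in nets.silhouettes(n,c)[:1]:
            P=W[m['mask'].ravel()]; Q=P[(P[:,2]>.04)&(P[:,2]<.052)]
            if len(Q)>5:
                q=cv2.minAreaRect((Q[:,:2]*1000).astype(np.float32));print(c,n,q,'along from head face',(np.r_[q[0],0]/1e3-c0)@u*1e3+35)
    hsv=cv2.cvtColor(im,cv2.COLOR_RGB2HSV).reshape(-1,3)
    G=(hsv[:,0]>50)&(hsv[:,0]<75)&(hsv[:,1]>120)&(np.hypot(*(W[:,:2]-c0[:2]).T)<.04)
    q=cv2.minAreaRect((W[G][:,:2]*1000).astype(np.float32));print(c,'green',G.sum(),q,np.percentile(W[G][:,2],[5,50,95]))
E
```

```text
clock: 11.4
tcp_pos: [0.507, 0.0869, 0.1753]
orientation: [1.045, 1.303, -1.038]
contact_force: [-0.5, -0.1, 0.1]
grip_width: -0.0001
11.4 [0.507  0.0869 0.1753] along from row centre mm -42.58684117532382 lateral 1.639959611329663 yaw err deg 0.06585529011960563 F [-0.5193 -0.0518  0.1172] w -0.0001130547446428129
side carrier_red ((542.0742797851562, -86.2705078125), (37.91212463378906, 28.779823303222656), 15.257011413574219) along from head face -26.17580485961917
side carrier_yellow ((535.5936889648438, -51.927406311035156), (40.977657318115234, 41.617733001708984), 13.981114387512207) along from head face -61.099214000396756
side carrier_black ((525.8934936523438, -13.214666366577148), (41.035335540771484, 42.46889114379883), 16.56736946105957) along from head face -100.9965999819565
side carrier_blue ((517.171630859375, 24.29704475402832), (39.62665557861328, 40.75941848754883), 13.493842124938965) along from head face -139.50616210430147
side green 267 ((559.4844360351562, -142.97039794921875), (38.15281295776367, 31.91361427307129), 51.64803695678711) [0.0866 0.0959 0.0977]
scene carrier_red ((546.8955688476562, -87.08772277832031), (40.96892166137695, 31.603696823120117), 12.559484481811523) along from head face -24.31102301910402
scene carrier_yellow ((539.364990234375, -53.38847351074219), (40.78692626953125, 39.4605598449707), 14.204521179199219) along from head face -58.83918414276124
scene carrier_black ((529.97607421875, -13.02294921875), (40.041473388671875, 41.019771575927734), 13.117243766784668) along from head face -100.27925177734377
scene carrier_blue ((521.1119384765625, 24.905916213989258), (41.0835075378418, 39.10745620727539), 10.160987854003906) along from head face -139.22709452770238
scene green 299 ((558.7439575195312, -143.96377563476562), (31.2262020111084, 32.315025329589844), 87.53434753417969) [0.0952 0.0972 0.0989]
```

View pics/s4.png

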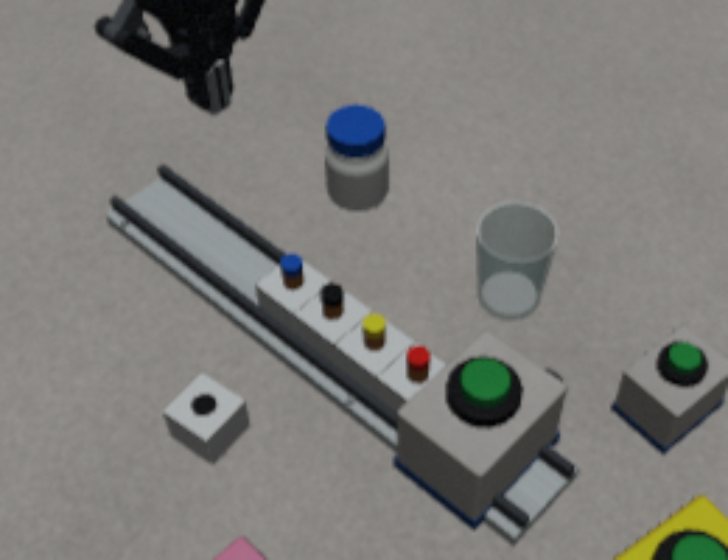

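All four carriers sit at about -20, -60, -100 and -139 mm from the head face and touch. Nothing else has moved. Next, the button at (0.558, -0.145), with its top at about 0.0975.

```bash
python3 -m pendant '[0,0,-2,30,0, 0,0,0,40,0, 0,0,0,40,0, 0,0,0,40,0, 0,0,0,40,0, 0,0,0,30,0, 0,0,0,17,0, 0,0,0,0,0]' | grep -E 'tcp|force'
python3 -m pendant '[0,30,0,0,0, 0,25,0,0,0, 0,10,0,0,0, 0,4,0,0,0, 0,0,0,0,0]'
```

```text
tcp_pos: [0.5558, -0.1468, 0.1721]
contact_force: [-0.7, 0.6, 0.5]
clock: 13.62
tcp_pos: [0.5563, -0.1457, 0.1039]
orientation: [1.043, 1.306, -1.042]
contact_force: [0.1, 0.2, 0.2]
grip_width: 0.0002
```

```bash
python3 -m pendant '[0,2,0,0,0, 0,2,0,0,0, 0,2,0,0,0, 0,1,0,0,0]'| grep -E 'tcp|force'; for i in 1 2 3 4; do python3 -m pendant '[0,1,0,0,0, 0,1,0,0,0]' | grep -E 'tcp|force'; done
```

```text
tcp_pos: [0.556, -0.1462, 0.0964]
contact_force: [-0.2, 0.4, 2.2]
tcp_pos: [0.5559, -0.1462, 0.0944]
contact_force: [-0.2, -0.1, 2.4]
tcp_pos: [0.5559, -0.1462, 0.0924]
contact_force: [-1.4, 0.0, 4.0]
tcp_pos: [0.556, -0.1462, 0.0909]
contact_force: [-4.3, 0.1, 15.3]
tcp_pos: [0.5562, -0.1462, 0.0907]
contact_force: [-10.5, 0.3, 30.8]
```

The button bottomed out: travel stopped and the force rose to 31 N. I'll release straight up and check.

```bash
python3 -m pendant '[0,-3,0,0,0, 0,-6,0,0,0, 0,-10,0,0,0, 0,-30,0,0,0, 0,-40,0,0,0, 0,-20,0,-30,0, 0,0,40,-40,0, 0,0,40,-40,0, 0,0,40,-40,0, 0,0,0,0,0, 0,0,0,0,0, 0,0,0,0,0]'
python3 - <<'E'
from h import *
np.set_printoptions(precision=4,suppress=True)
u=np.array([.2215,-.9751,0]);c0=np.array([.5584,-.1453,0])
im,d,cal=snap('side','side5.png');cv2.imwrite('pics/s5.png',cv2.resize(im[90:290,180:440,::-1],None,fx=2.8,fy=2.8))
im,d,cal=snap('scene','scene5.png')
v,uu=np.mgrid[0:400,0:640]
ray=np.linalg.inv(cal['mtx'])@np.stack([uu.ravel(),v.ravel(),np.ones(uu.size)])*d.ravel()
W=(np.linalg.inv(cal['world_to_cam'])@np.r_[ray*np.array([[1],[-1],[-1]]),np.ones((1,uu.size))])[:3].T
W[d.ravel()==0]=9
for n in ['carrier_red','carrier_yellow','carrier_black','carrier_blue']:
    for m in nets.silhouettes(n,'scene')[:1]:
        P=W[m['mask'].ravel()]; Q=P[(P[:,2]>.04)&(P[:,2]<.052)]
        q=cv2.minAreaRect((Q[:,:2]*1000).astype(np.float32));print(n,(np.r_[q[0],0]/1e3-c0)@u*1e3+35,q[1])
hsv=cv2.cvtColor(im,cv2.COLOR_RGB2HSV).reshape(-1,3)
G=(hsv[:,0]>50)&(hsv[:,0]<75)&(hsv[:,1]>120)&(np.hypot(*(W[:,:2]-c0[:2]).T)<.04)
print('green z',G.sum(),np.percentile(W[G][:,2],[5,50,95]))
E
```

```text
clock: 16.62
tcp_pos: [0.6391, 0.0248, 0.1972]
orientation: [1.043, 1.306, -1.045]
contact_force: [0.6, -0.6, 0.0]
grip_width: -0.0002
carrier_red -23.40227984436035 (40.58015823364258, 31.741363525390625)
carrier_yellow -60.56995778472901 (39.97688674926758, 40.97879409790039)
carrier_black -100.01114087913516 (41.48634719848633, 42.42680358886719)
carrier_blue -139.53825317390442 (40.8386116027832, 40.191375732421875)
green z 297 [0.0952 0.0973 0.0988]
```

View pics/s5.png

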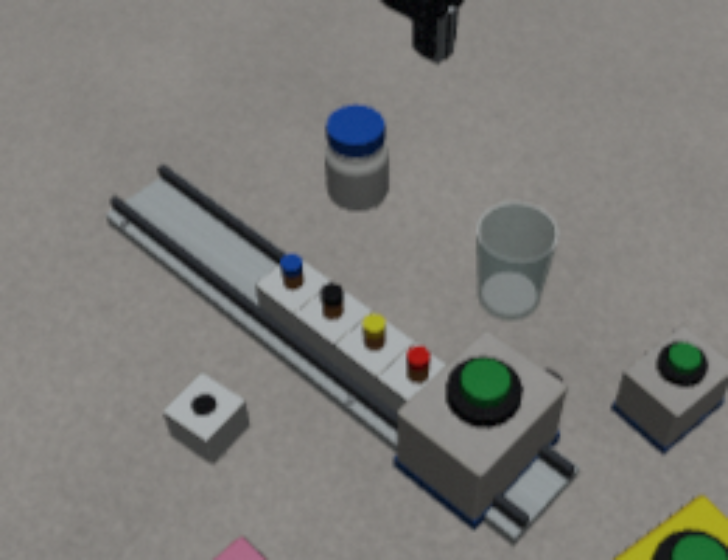

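The row is home and touching, the button is back up, and the other things are where they were. The arm is clear of everything.

```bash
python3 -c "
from bench import r
print(r.hand_in())"
```

```text
the job is handed in; nothing more can be done
None
```

The job is done and handed in at about 17 s of the 42 s allowed; no verdict came back.

- **Row:** I pushed the four carriers as one train with the closed fingertips against the blue one, at about 5 N. At the end stop the fingers stopped moving and the force rose to 18 N.
- **Button:** I then pressed the green button on the large white head until it bottomed out. It moved about 6 mm and the force reached about 31 N. I lifted straight off.

**Last checks:**
- **Carrier positions:** yellow, black and blue measured about -61, -100 and -140 mm from the head face, against -60, -100 and -140. Red read -23 instead of -20, but the head hides part of its top in that view, so I take that as a measuring error.
- **Button and surroundings:** the button top is back at 97 mm. In the picture all carriers stand upright and touch, and the beaker, jar and spare look unmoved. The robot touches nothing.

None of the checks failed.

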